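# Reset the length stop of a smithy bar cutter

### The job

The blue length stop on the bar cutter has to go to the red mark. Flip the ratchet's direction lever to the loosening side, swing the red handle to loosen the lock bolt by at least an eighth of a turn, then hold the orange release bar up while you slide the carriage until its pointer is at the red mark, and let go so that the bar drops fully into that notch. Leave the things lying on the bench where they are.

Things in the scene. Friction and masses are not known exactly. Their poses are not given: they have to be found in the camera images.
- fixture: the bar cutter's green base plate, fixed to the bench, 165 x 460 x 15 mm; origin on the bench under the rail's centre line. Its y axis runs along the rail towards the lock bolt, which stands at y = +130 mm; the rail spans y = -190 to +65 mm, 40 mm wide, 45 mm high, with rounded teeth 12 mm high on top. The cutter head is the dark block (up to 90 mm high) at y = -260 to -220 mm. A low stock trough (35 mm high) runs along x = -100 to -60 mm.
- bolt (a joint): rotation of the lock bolt, rad: 0 = fully tight (stop), grows anticlockwise seen from above = loosening (right-hand thread), up to 3.0. Stiff: about 0.7 Nm, i.e. some 6 N at the handle's grip. While it is under about 0.65 the carriage is locked. The bolt is turned by the ratchet only. A yellow stripe on its round steel flange (58 mm across, under the ratchet head) shows how far it has turned; it points along the fixture's -y when tight
- bolt_axis (a point): point on the vertical axis of lock bolt, ratchet and direction lever alike, 55 mm above the bench
- ratchet (a joint): angle of the ratchet handle, rad: 0 = handle along the fixture's +y (away from the rail), grows anticlockwise seen from above, stops at -1.0 and +1.0. Light to move when it clicks backwards (1 to 2 N). It drives the bolt only in the direction set by the lever, and has 24 teeth, so up to 0.27 rad is lost before it takes hold; swing back and forth for more turn
- ratchet_grip (a point): point in the red round grip of the ratchet handle, 145 mm from the bolt axis, 58 mm above the bench. The grip is 24 mm thick, level, and reaches from 90 to 195 mm from the bolt axis; the point's y axis points outward along the handle
- lever (a joint): direction lever on top of the ratchet head, rad, relative to the handle: 0 = turned clockwise against its stop (red dot side: tightens), 1.0 = turned anticlockwise against its stop (green dot side: loosens); loosening takes hold from about 0.8 on, throw it fully over. It points along the handle at 0.5 and stays where it is left; about 2 to 5 N at its thumb post, and the handle may creep along a little when it is pushed. Its pivot is the bolt axis
- lever_tip (a point): middle of the lever's upright yellow thumb post: 11 mm in diameter, standing 34 mm from the bolt axis; this point is 87 mm above the bench, the post's top 94 mm, the steel of head and neck under it reaches up to 68 mm
- carriage (a joint): travel of the blue stop carriage along the rail, m: 0 at the start, grows towards the cutter head (fixture's -y), up to 0.155; the notches lie every 0.025 m from 0 on; about 2 N to slide when free. About 1.5 mm of play in a notch. The carriage is 46 mm long and 74 mm wide, its top 72 mm above the bench; a steel stop plate reaches out over the trough on the robot side, not above its top
- release_bar (a joint): lift of the release bar on the carriage, m: 0 = fully down in a notch, 0.020 = top stop. It is sprung down (5 to 8 N); the carriage slides past the teeth when it is lifted more than 0.014
- bar_grip (a point): middle of the orange release bar on top of the carriage: 76 mm long across the rail (fixture's x), 14 mm wide along the rail, 16 mm tall, 108 mm above the bench when down; 28 mm free between it and the carriage top at its underside. The bar moves with the carriage
- pointer (a point): tip of the carriage's small brass pointer, on the side away from the robot, 32 mm above the bench; in line with the middle of the release bar
- mark_red: the red mark: a small red tab, 16 x 14 x 18 mm, on the base plate at one of the notches, 57 mm to the fixture's +x of the rail's centre line; origin under its centre, axes along the fixture's. The three white tabs like it mark other notches
- hammer: hammer lying on the bench, 260 mm long, to be left alone
- jar: jar with a dark cap, 70 mm across, 90 mm tall, to be left alone
- stock: square steel bar, 16 x 16 x 180 mm, lying on the bench, to be left alone
- wedge_block: dark wooden block, 100 x 70 x 30 mm, on the bench, to be left alone

How it is judged (in metres and radians):
On the way, in this order (a step that is already met when the one before it is completed fails the run):
1. the direction lever is thrown over to the loosening side (value of joint lever above 0.8 rad), for 0.2 s.
2. the lock bolt is loosened by an eighth of a turn (value of joint bolt above 0.75 rad), for 0.2 s.
3. the release bar is held up and the carriage is slid off its old notch (value of joint release_bar above 0.008 m and value of joint carriage above 0.01 m), for 0.05 s.
At the end, for the whole second after the job is handed in: the lock bolt is loosened by at least 0.75 rad, the carriage's pointer stands within 5 mm of the red mark along the rail, at rest, and the release bar is down in the notch (less than 3 mm of lift) (value of joint bolt above 0.75 rad and y of pointer in the frame of mark_red between -0.005 and 0.005 m and value of joint release_bar below 0.003 m and velocity of joint carriage between -0.01 and 0.01 m/s); the robot touches nothing.
It fails at once if the hammer is moved by more than 30 mm (distance of hammer from where it was at the start of the episode above 0.03 m).
It fails at once if the jar is moved by more than 30 mm or tipped (distance of jar from where it was at the start of the episode above 0.03 m or angle between jar's own z axis and vertical above 0.4 rad).
It fails at once if the steel bar is moved by more than 30 mm (distance of stock from where it was at the start of the episode above 0.03 m).
It fails at once if the wooden block is moved by more than 30 mm (distance of wedge_block from where it was at the start of the episode above 0.03 m).
It also fails if it takes over 64 s, if anything falls off the work surface, if the arm or the gripper's body presses on something with over 40 N, if the wrist force passes 120 N, or if a joint passes its speed limit or range.

### The arm

A 6-joint arm with a two-finger parallel gripper is mounted at the origin on the work surface. World frame = base frame: x ahead of the robot, y to its left, z up, the work surface at z = 0. Lengths are in m, angles in degrees, forces in N, time in s.
With the tool pointing down it reaches from about 0.3 to 1 m from the base axis. Payload 5.1 kg.
Tool frame: the origin (TCP) lies at the very end of the fingers, on their centre line; the grasp point (between the pads) lies 19 mm behind it (r.pinch_z is the distance from the TCP to the grasp point, in m); z points along the fingers, y is the line along which they close (so a half turn about z gives the same grasp; the last joint's range is limited). The gripper opens to 95 mm and grips with 3 to 60 N. Pads are 20 mm wide; open, the fingers measure 119 mm over their backs; the gripper's body (75 mm by 180 mm) begins 59 mm behind the grasp point.
Start: joints at [68.434, 7.093, 94.555, -0, 78.352, -4.733], TCP at [0.188, 0.622, 0.215] pointing down, gripper open.
Joint ranges: [-149.61, 149.61], [-58.7, 133.49], [1.44, 155.28], [-77.14, 257.14], [18.33, 153.61], [-166.67, 166.67]. Speed limits (degrees/s): [147.25, 147.25, 180, 180, 180, 180].

### API

Orientations are given as [roll, pitch, yaw] about the fixed x, y, z axes, in that order (R = Rz(yaw) Ry(pitch) Rx(roll)).
In Python, from bench import readout, imaging, r, find_in, regions_of gives the robot as it stands. The module is installed in compiled form; this text tells all that it offers.
- The arm moves only by the tool play_rows, never from a script. Its argument "moves" is a list of rows, each a list of 2 entries, a list of its own where there are three numbers: the shift along the world's x, y, z in m, then the turn, a rotation vector about the world's x, y, z in rad. In form: [[[tx, ty, tz], [ax, ay, az]], ...]. A call has 1 to 20 rows; each row shifts and turns the commanded pose from where the row before left it; what a row does not reach is not made up. A row lasts 1/8 s, in which the tool goes at most 62.5 mm and 10.7 degrees, less where a joint would pass 70% of its speed; a pose out of reach is approached as far as the arm can. A call is refused whole if a number of a shift passes 0.0625 or a number of a turn 0.188, either way. A call with a gripper value outside its range is refused whole. "claw" is the closure, from -1 (fully open) to 1 (shut), set as the call begins (left out, the last holds). The fingers move at their own pace and stop on an object; "newtons" is the grip in N (left out, the last holds). Time passes only in rows, so rows that do not move let the fingers close. It gives the time, the measured TCP pose, the force, the opening and the grip force at its end, in the units of the state.
- readout.get_obs(): the state, without advancing time (a new reading comes with each control period).
- imaging.grab_frame(name): name is "scene" or "side" or "wrist"; returns (picture, depth): 384x512x3 uint8, blue, green, red; 384x512 float32, m along the optical axis (not along the pixel's ray), 0 where there is no reading.
- imaging.camera_info(name): a dict with "vertical_fov" (degrees; the focal length in pixels is half the picture's height over the tangent of half this angle, whatever the lens; pixels are square), "cx", "cy" (the principal point, pixels), "position" and "attitude" of the camera in the world; the wrist camera has in their place "tool_from_camera" (4x4, takes a point from camera to tool coordinates, whose origin is the TCP and whose axes are the flange's). Camera axes: x right, y up, looking along -z (the intrinsics and any distortion apply to the point x, -y, -z); pixel columns grow to the right and rows downward; lengths in m; the calibration is good to about 2 mm. A picture is of the moment at which its call begins: read the wrist's pose just before it. camera_info takes no time and is no camera call.
- r.job_done(): hands the job in; it is judged then, once.
Trained networks look in the newest picture that a camera, given by its name, has taken for a name from the list of things; names that differ only in an ending like _2 or _b are one class to them, and where a whole thing is asked for, a point or a joint stands for the part that bears it (a point fixed in the world has none). Each returns a list of dicts, best first, with "conf" (0 to 1); they miss things now and then, are a little off and sometimes report something else, mostly with a low value. They report only what shows in the picture. A call takes as long as a camera call.
- find_in(query, camera): "rect" ([left, top, right, bottom] in pixels, round what is visible of it).
- regions_of(query, camera): "pixels" (384x512 bool, what is visible of it) and "rect" ([left, top, right, bottom] in pixels, round what is visible of it).
The state is a dict: "clock": time; "joint_pos": joint angles; "joint_velocities": joint speeds; "joint_torque": joint torques, N m; "ee_pos": TCP position; "eef_rot": TCP orientation; "contact_force": force on the tool from outside, world axes, zero at the start; "torque": the same for the moment, N m; "gripper_width": opening from 0.0 (shut) to 1.0 (fully open); "grip_force": force on a finger pad.
Only numpy, scipy, OpenCV 4.12 (cv2) and the standard library are available. Lean on these libraries where they do the work, as an engineer would, in place of code of your own. Each camera call takes 0.05 s, during which the arm holds its last target. There are 200 camera calls.

## Working session

There is one attempt and no reset: what is moved stays moved. The work goes in short steps, Python scripts to look and compute and a tool call to move; the robot and the scene stay as the last step left them, time stands still between calls to the robot, and variables do not carry over. Pictures are saved under pics/ and viewed, at most 10 in all, crops included, and the job is handed in when it is done.

Besides the shell and the picture viewer there is one more tool, called after "Emit:" as name([rows], argument=value, ...), one row to a line, values as JSON. play_rows: Moves the arm, as the interface text tells. Its arguments: {"type":"object","properties":{"moves":{"type":"array","items":{"type":"array"}},"claw":{"type":"number"},"newtons":{"type":"number"}},"required":["moves"]}

```bash
mkdir -p pics
cat > h.py <<'E'
import numpy as np, cv2
from bench import readout, imaging, r, find_in, regions_of
from scipy.spatial.transform import Rotation as R
def cam(name):
    c=imaging.camera_info(name); return c
def pose(c):
    if 'tool_from_camera' in c:
        s=readout.get_obs(); T=np.eye(4);T[:3,:3]=R.from_euler('xyz',s['eef_rot'],degrees=True).as_matrix();T[:3,3]=s['ee_pos']
        return T@np.array(c['tool_from_camera'])
    T=np.eye(4);a=np.array(c['attitude']);
    T[:3,:3]=a if a.shape==(3,3) else (R.from_euler('xyz',a,degrees=True).as_matrix() if a.size==3 else R.from_quat(a).as_matrix())
    T[:3,3]=c['position'];return T
def cloud(name):
    c=cam(name);T=pose(c);im,d=imaging.grab_frame(name)
    f=192/np.tan(np.radians(c['vertical_fov'])/2)
    v,u=np.mgrid[0:384,0:512]
    P=np.stack([(u-c['cx'])/f*d,-(v-c['cy'])/f*d,-d],-1)
    W=P@T[:3,:3].T+T[:3,3]; W[d==0]=np.nan
    return im,d,W
E
cat > a.py <<'E'
from h import *
for n in ['scene','side','wrist']:
    c=cam(n);print(n,c if n!='wrist' else {k:np.round(v,4) if not isinstance(v,str) else v for k,v in c.items()})
    im,d,W=cloud(n);cv2.imwrite(f'pics/{n}0.png',im)
    if n=='wrist':continue
    for q in ['fixture','ratchet_grip','lever_tip','bar_grip','pointer','mark_red','hammer','jar','stock','wedge_block','carriage','bolt']:
        for g in regions_of(q,n)[:2]:
            m=g['pixels']&np.isfinite(W[...,0])
            if m.sum(): print(q,round(g['conf'],2),g['rect'],m.sum(),np.round(np.median(W[m],0),3),np.round(np.percentile(W[m],95,0),3))
a,b=[cv2.imread(f'pics/{n}0.png') for n in('scene','side')]
cv2.imwrite('pics/ab.png',cv2.resize(np.vstack([a,b]),(450,600)) if 0 else np.hstack([a,b])[:, :])
print(readout.get_obs())
E
python3 a.py
```

```text
scene {'vertical_fov': 48.56114446315062, 'cx': 251.97021884514658, 'cy': 195.32561566633012, 'position': array([1.09154228, 0.69486547, 1.4919219 ]), 'attitude': array([ 32.08513108,  -0.43521748, 143.45392079])}
fixture 0.72 [207.5, 141.7, 331.6, 242.7] 4342 [ 0.505 -0.011  0.022] [0.575 0.185 0.081]
fixture 0.18 [363.6, 266.9, 395.0, 293.2] 582 [0.377 0.529 0.028] [0.421 0.568 0.034]
ratchet_grip 0.79 [280.0, 211.4, 334.7, 240.0] 338 [0.458 0.222 0.066] [0.51  0.294 0.078]
bar_grip 0.49 [261.7, 185.9, 273.5, 199.5] 86 [0.511 0.022 0.112] [0.545 0.028 0.119]
pointer 0.69 [255.9, 179.3, 279.5, 208.3] 335 [0.51  0.023 0.071] [0.545 0.041 0.116]
hammer 0.71 [175.6, 103.0, 211.6, 148.2] 297 [ 0.554 -0.469  0.022] [ 0.623 -0.409  0.03 ]
hammer 0.31 [209.7, 140.1, 332.2, 241.2] 4405 [ 0.506 -0.017  0.022] [0.577 0.192 0.079]
jar 0.95 [205.9, 217.7, 227.4, 239.8] 386 [0.753 0.016 0.081] [0.778 0.035 0.093]
stock 0.7 [171.9, 180.6, 202.9, 211.7] 172 [ 0.748 -0.197  0.014] [ 0.76 -0.12  0.02]
stock 0.37 [204.0, 217.7, 223.7, 239.5] 323 [0.756 0.017 0.084] [0.78  0.035 0.093]
wedge_block 0.7
[... 2122 characters left out ...]

{'clock': 1.35, 'joint_pos': array([ 6.84350732e+01,  7.09565335e+00,  9.45557413e+01,  6.94226862e-04,
        7.83513542e+01, -4.73225227e+00]), 'joint_velocities': array([ 0.10621012,  0.04398998, -0.04628741, -0.00773785,  0.00059   ,
       -0.02178702]), 'joint_torque': array([-1.44215068e-05, -4.17577422e+01, -3.60216737e+01,  7.74809020e-02,
        4.29811212e-02, -6.66212131e-06]), 'ee_pos': array([0.18824112, 0.62213224, 0.21462334]), 'eef_rot': array([-1.79997317e+02, -9.04384503e-04,  1.63167185e+02]), 'contact_force': array([ 0.10964576, -0.64831849, -0.14713353]), 'torque': array([ 0.00469222, -0.01870753, -0.04274338]), 'grip_force': 0.0, 'gripper_width': 0.9981656327467511}
```

View pics/scene0.png

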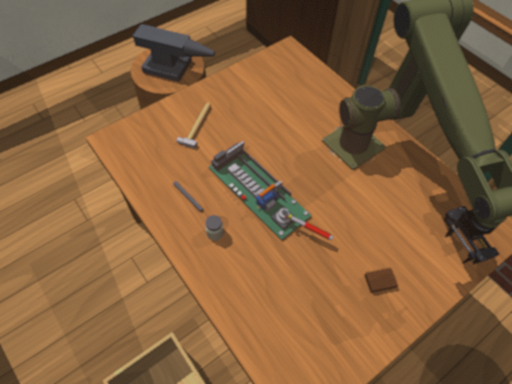

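View pics/side0.png

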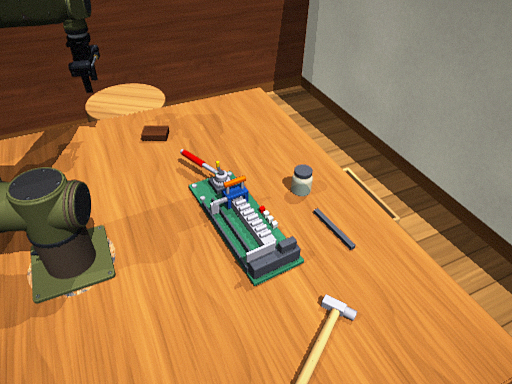

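Overview: the fixture lies about (0.5, 0), with its rail along world y. The handle points towards +y/-x, the red tab is near (263,208) in the side view, and the loose items are clear of the fixture. I'll go above for a close look.

Emit:
play_rows([
  [[0.026, -0.05, 0.01], [0, 0, 0]],
  [[0.026, -0.05, 0.01], [0, 0, 0]],
  [[0.026, -0.05, 0.01], [0, 0, 0]],
  [[0.026, -0.05, 0.01], [0, 0, 0]],
  [[0.026, -0.05, 0.01], [0, 0, 0]],
  [[0.026, -0.05, 0.01], [0, 0, 0]],
  [[0.026, -0.05, 0.01], [0, 0, 0]],
  [[0.026, -0.05, 0.01], [0, 0, 0]],
  [[0.026, -0.05, 0.01], [0, 0, 0]],
  [[0.026, -0.05, 0.01], [0, 0, 0]],
  [[0.026, -0.04, 0.01], [0, 0, 0]],
  [[0, 0, 0], [0, 0, 0]],
  [[0, 0, 0], [0, 0, 0]],
], claw=1)

```text
clock: 2.98
ee_pos: [0.4739, 0.0825, 0.3244]
eef_rot: [180.0, -0.0, 163.2]
contact_force: [0.4, -0.7, 0.5]
gripper_width: 0.007
grip_force: 0.0
```

```bash
cat > b.py <<'E'
from h import *
im,d,W=cloud('wrist');cv2.imwrite('pics/w1.png',cv2.resize(im,(768,576)))
np.savez('w1.npz',im=im,W=W)
for q in ['fixture','ratchet_grip','lever_tip','bar_grip','pointer','mark_red','bolt','carriage','bolt_axis']:
    for g in regions_of(q,'wrist')[:2]:
        m=g['pixels']&np.isfinite(W[...,0])
        if m.sum(): print(q,round(g['conf'],2),np.round(g['rect']),m.sum(),np.round(np.median(W[m],0),3),np.round(np.percentile(W[m],95,0),3))
hsv=cv2.cvtColor(im,cv2.COLOR_BGR2HSV);Hh,S,V=hsv[...,0].astype(int),hsv[...,1],hsv[...,2]
cols={'red':((Hh<5)|(Hh>172))&(S>150)&(V>80),'orange':(Hh>7)&(Hh<16)&(S>190)&(V>120)&(W[...,2]>.09),'yellow':(Hh>22)&(Hh<33)&(S>140)&(V>120),'blue':(Hh>105)&(Hh<125)&(S>120)}
for k,m in cols.items():
    n,l,st,ce=cv2.connectedComponentsWithStats(m.astype(np.uint8))
    for i in range(1,n):
        if st[i,4]<12: continue
        w=W[l==i];w=w[np.isfinite(w[:,0])]
        if len(w)==0: continue
        ev,E=np.linalg.eigh(np.cov(w[:,:2].T)) if len(w)>3 else (0,np.eye(2))
        print(k,np.round(ce[i]),st[i,4],np.round(np.mean(w,0),4),'ext',np.round(np.ptp(w,axis=0),3),'dir',np.round(E[:,1],3))
E
python3 b.py
```

```text
fixture 0.74 [ 23.  75. 397. 291.] 25523 [0.473 0.    0.025] [0.55  0.211 0.085]
ratchet_grip 0.55 [273. 166. 311. 180.] 333 [0.498 0.129 0.076] [0.505 0.155 0.095]
lever_tip 0.78 [274. 163. 310. 178.] 294 [0.498 0.13  0.076] [0.504 0.154 0.095]
lever_tip 0.49 [181. 138. 242. 220.] 1947 [0.49  0.022 0.072] [0.533 0.04  0.117]
pointer 0.93 [180. 139. 242. 221.] 1924 [0.491 0.022 0.072] [0.533 0.041 0.117]
bolt 0.71 [259. 151. 297. 182.] 245 [0.481 0.108 0.041] [0.506 0.138 0.043]
bolt 0.36 [180. 139. 241. 218.] 2057 [0.49  0.022 0.072] [0.534 0.041 0.117]
carriage 0.85 [181. 138. 240. 219.] 1949 [0.489 0.022 0.072] [0.533 0.041 0.117]
bolt_axis 0.59 [257. 149. 290. 186.] 301 [0.481 0.107 0.041] [0.518 0.136 0.043]
red [359. 106.] 1225 [0.4412 0.2492 0.0678] ext [0.058 0.101 0.015] dir [-0.392  0.92 ]
orange [214. 198.] 153 [0.4971 0.0223 0.1154] ext [0.06  0.015 0.007] dir [-0.996 -0.091]
yellow [305. 168.] 59 [0.4989 0.1521 0.0918] ext [0.023 0.01  0.062] dir [-0.943 -0.332]
blue [221. 191.] 992 [0.5007 0.0263 0.0713] ext [0.106 0.093 0.375] dir [-0.991 -0.136]
blue [306. 221.] 12 [0.4441 0.1085 0.4093] ext [0.001 0.003 0.002] dir [0.271 0.963]
blue [475. 233.] 22 [0.4665 0.1618 0.4039] ext [0.005 0.002 0.002] dir [-0.965  0.263]
blue [ 28. 233.] 12 [0.4238 0.0198 0.4039] ext [0.004 0.002 0.002] dir [-0.872  0.49 ]
blue [465. 282.] 15 [0.4841 0.1564 0.4037] ext [0.006 0.001 0.002] dir [-0.998  0.063]
```

View pics/w1.png

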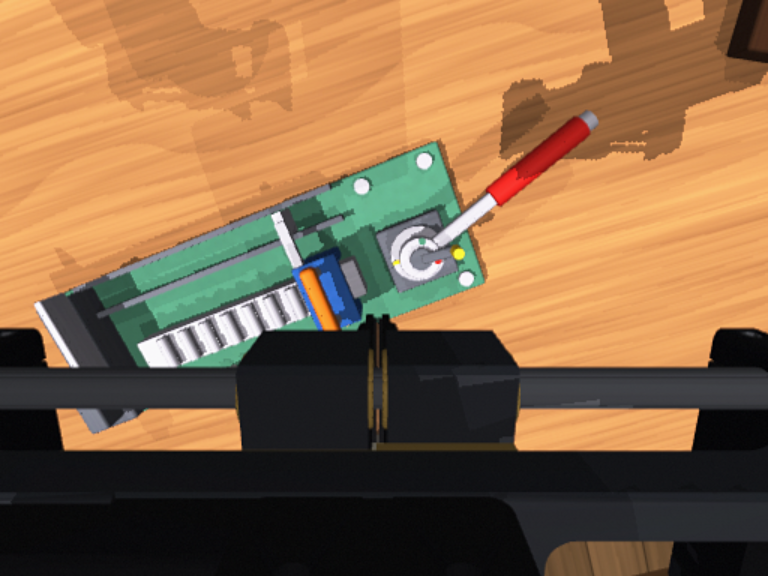

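The wrist view shows the lever post (yellow, 458,254) clockwise of the handle, i.e. on the tightening side. The handle runs from (430,250) to (590,120) and the orange bar is at (320,300). Next I'll get the fixture frame and the red mark from the saved overview images by plane intersection.

```bash
cat > c.py <<'E'
from h import *
def onplane(n,uv,z):
    c=cam(n);T=pose(c);f=192/np.tan(np.radians(c['vertical_fov'])/2);uv=np.atleast_2d(uv).astype(float)
    D=np.stack([(uv[:,0]-c['cx'])/f,-(uv[:,1]-c['cy'])/f,-np.ones(len(uv))],-1)@T[:3,:3].T
    return T[:3,3]+D*((z-T[2,3])/D[:,2])[:,None]
for n in ['scene','side']:
    im=cv2.imread(f'pics/{n}0.png');hsv=cv2.cvtColor(im,cv2.COLOR_BGR2HSV);H,S,V=[hsv[...,i].astype(int) for i in range(3)]
    g=((H>60)&(H<90)&(S>100)).astype(np.uint8);k,l,st,ce=cv2.connectedComponentsWithStats(cv2.morphologyEx(g,cv2.MORPH_CLOSE,np.ones((7,7))))
    i=1+np.argmax(st[1:,4]);v,u=np.where((l==i)&(g>0));P=onplane(n,np.c_[u,v],.015)
    print(n,'plate',cv2.minAreaRect((P[:,:2]*1000).astype(np.float32)))
    m=(((H<6)|(H>172))&(S>150)&(V>80)).astype(np.uint8);k,l,st,ce=cv2.connectedComponentsWithStats(m)
    for i in range(1,k):
        if st[i,4]>2: print(n,'red',ce[i],st[i,4],np.round(onplane(n,ce[i],.028),4),np.round(onplane(n,ce[i],.06),4))
    m=((S<40)&(V>190)).astype(np.uint8);k,l,st,ce=cv2.connectedComponentsWithStats(m)
    for i in range(1,k):
        p=onplane(n,ce[i],.028)[0]
        if 3<st[i,4]<200 and .4<p[0]<.62 and -.3<p[1]<.2: print(n,'white',ce[i],st[i,4],np.round(p,4))
E
python3 c.py
```

```text
scene plate ((-848.3687744140625, -610.4521484375), (0.0, 0.0), 0.0)
scene red [243. 197.] 13 [[ 0.5701 -0.0509  0.028 ]] [[ 0.5815 -0.0346  0.06  ]]
scene red [316.86324786 230.1025641 ] 117 [[0.4283 0.2401 0.028 ]] [[0.4428 0.2501 0.06  ]]
side plate ((490.4749755859375, -54.488067626953125), (164.9485321044922, 465.1236572265625), 5.651743412017822)
side red [192.42028986 157.56521739] 138 [[0.4537 0.2945 0.028 ]] [[0.443  0.2529 0.06  ]]
side red [261.88888889 208.59259259] 27 [[ 0.571  -0.0516  0.028 ]] [[ 0.556  -0.0804  0.06  ]]
side white [223.53488372 174.60465116] 43 [0.5222 0.1559 0.028 ]
side white [227.77777778 178.88888889] 9 [0.527  0.1283 0.028 ]
side white [218.30769231 183.07692308] 13 [0.4891 0.1209 0.028 ]
side white [193.63636364 184.90909091] 11 [0.4093 0.1461 0.028 ]
side white [202.16666667 197.08333333] 12 [0.4156 0.0769 0.028 ]
side white [217.57142857 200.62857143] 35 [0.4556 0.0405 0.028 ]
side white [240.51612903 201.09677419] 31 [0.5227 0.008  0.028 ]
side white [233.75 202.75] 4 [0.4997 0.0098 0.028 ]
side white [243.19565217 205.82608696] 46 [ 0.5218 -0.0157  0.028 ]
side white [246.97916667 210.77083333] 48 [ 0.5236 -0.0411  0.028 ]
side white [265.73684211 212.26315789] 19 [ 0.5749 -0.0713  0.028 ]
side white [251.09259259 215.81481481] 54 [ 0.5262 -0.0666  0.028 ]
side white [269.61904762 217.85714286] 21 [ 0.575  -0.0982  0.028 ]
side white [255.14814815 221.09259259] 54 [ 0.5281 -0.0922  0.028 ]
side white [274.26086957 222.60869565] 23 [ 0.5789 -0.1221  0.028 ]
side white [259.24590164 226.54098361] 61 [ 0.5298 -0.1178  0.028 ]
side white [263.69354839 232.06451613] 62 [ 0.5323 -0.1434  0.028 ]
side white [263.95027624 243.23756906] 181 [ 0.5139 -0.1826  0.028 ]
```

Emit:
play_rows([
  [[0.003, 0.009, -0.015], [0, 0, -0.172]],
  [[0.003, 0.009, -0.015], [0, 0, -0.172]],
  [[0.003, 0.009, -0.015], [0, 0, -0.172]],
  [[0.003, 0.009, -0.015], [0, 0, -0.172]],
  [[0.003, 0.009, -0.015], [0, 0, -0.172]],
  [[0.003, 0.009, -0.015], [0, 0, -0.172]],
  [[0.003, 0.009, -0.015], [0, 0, -0.172]],
  [[0.004, 0.007, -0.019], [0, 0, -0.172]],
  [[0, 0, 0], [0, 0, 0]],
  [[0, 0, 0], [0, 0, 0]],
], claw=0.5)

```text
clock: 4.72
ee_pos: [0.4995, 0.1521, 0.2014]
eef_rot: [180.0, -0.0, 84.5]
contact_force: [0.7, 0.1, 0.5]
gripper_width: 0.253
grip_force: 0.0
```

```bash
sed -i 's/w1/w2/g' b.py; python3 b.py | grep -E 'red|yellow|orange|lever'; python3 -c "
from h import *
s=readout.get_obs();print(s['ee_pos'],s['eef_rot'],s['joint_pos'])"
```

```text
lever_tip 0.63 [244. 175. 265. 220.] 495 [0.499 0.127 0.076] [0.506 0.157 0.095]
red [186.  86.] 2522 [0.4437 0.2517 0.0679] ext [0.058 0.101 0.013] dir [-0.391  0.92 ]
red [260. 195.] 24 [0.5063 0.135  0.0696] ext [0.004 0.006 0.006] dir [-0.183  0.983]
yellow [252. 185.] 92 [0.4994 0.153  0.094 ] ext [0.01  0.014 0.02 ] dir [-0.026  1.   ]
[0.49930497 0.15207291 0.20083404] [ 1.79986028e+02 -4.08445836e-03  8.43323994e+01] [ 1.10449787e+01 -8.81536024e+00  1.11622975e+02 -1.08682067e-04
  7.71778294e+01  1.67126039e+01]
```

View pics/w2.png

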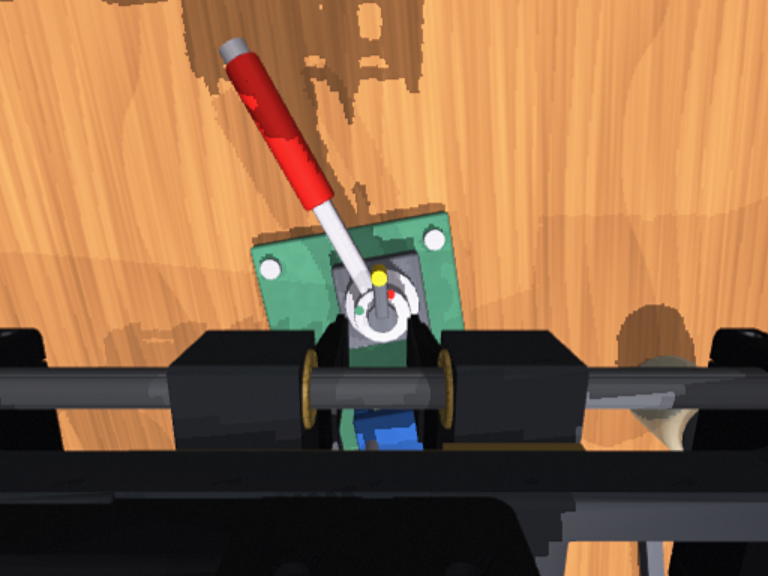

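The post is at (380,277) with its cap at (0.4995, 0.153), centred between the fingers. I'll descend and throw the lever along its arc.

Emit:
play_rows([
  [[0, 0, -0.03], [0, 0, 0]],
  [[0, 0.001, -0.03], [0, 0, 0]],
  [[0, 0, -0.03], [0, 0, 0]],
  [[0, 0, -0.02], [0, 0, 0]],
  [[0, 0, -0.008], [0, 0, 0]],
  [[0, 0, 0], [0, 0, 0]],
  [[-0.0048, 0.0002, 0], [0, 0, 0.14]],
  [[-0.0047, -0.0006, 0], [0, 0, 0.14]],
  [[-0.0046, -0.0012, 0], [0, 0, 0.14]],
  [[-0.0044, -0.0018, 0], [0, 0, 0.14]],
  [[-0.0041, -0.0024, 0], [0, 0, 0.14]],
  [[-0.0037, -0.0029, 0], [0, 0, 0.14]],
  [[-0.0032, -0.0035, 0], [0, 0, 0.14]],
  [[-0.0028, -0.0038, 0], [0, 0, 0.14]],
  [[-0.0022, -0.0042, 0], [0, 0, 0.14]],
  [[0, 0, 0], [0, 0, 0]],
  [[0, 0, 0], [0, 0, 0]],
])

```text
clock: 7.35
ee_pos: [0.4658, 0.1333, 0.0838]
eef_rot: [179.9, 0.1, 156.4]
contact_force: [1.6, 0.5, 1.4]
gripper_width: 0.253
grip_force: 0.8
```

```bash
sed -i 's/w2/w3/g' b.py; python3 b.py | grep -E 'red|yellow|orange|lever'
```

```text
lever_tip 0.65 [236. 217. 277. 286.] 772 [0.472 0.134 0.077] [0.507 0.142 0.095]
mark_red 0.31 [228.   0. 455. 290.] 10410 [0.428 0.222 0.068] [0.503 0.277 0.076]
red [382.  81.] 6916 [0.4172 0.2387 0.0677] ext [0.072 0.097 0.015] dir [-0.548  0.837]
yellow [262. 233.] 350 [0.4681 0.1383 0.0905] ext [0.01  0.01  0.021] dir [-0.998  0.058]
```

View pics/w3.png

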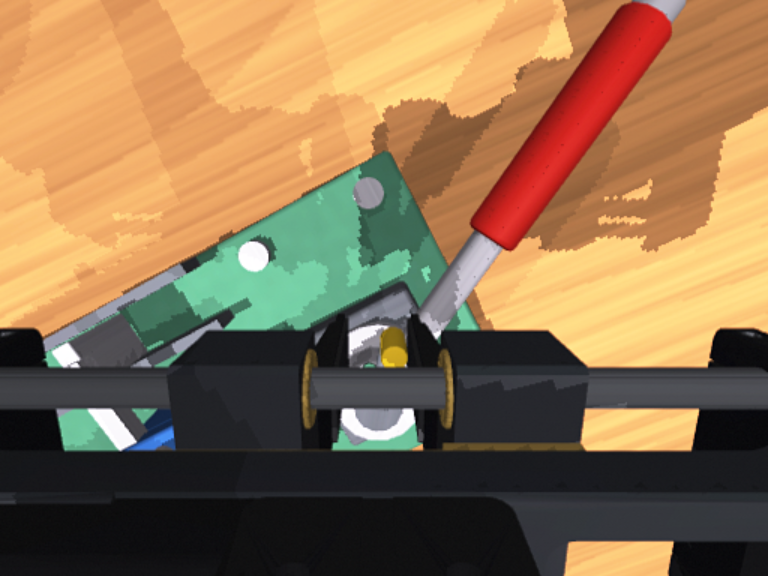

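The lever is at about 0.89 (post 55.8° against handle 33.2°), so it needs a bit more to reach its stop.

Emit:
play_rows([
  [[-0.0016, -0.0045, 0], [0, 0, 0.1]],
  [[-0.0009, -0.0047, 0], [0, 0, 0.1]],
  [[0, 0, 0], [0, 0, 0]],
  [[0, 0, 0], [0, 0, 0]],
])

```text
clock: 8.35
ee_pos: [0.4622, 0.1248, 0.0826]
eef_rot: [179.9, -0.0, 167.9]
contact_force: [1.3, 5.5, 0.6]
gripper_width: 0.255
grip_force: 2.8
```

```bash
sed -i 's/w3/w4/g' b.py; python3 b.py | grep -E 'red|yellow|orange|lever'
```

```text
lever_tip 0.92 [239. 217. 274. 291.] 823 [0.474 0.126 0.076] [0.506 0.135 0.095]
red [396.  93.] 6873 [0.4016 0.226  0.0676] ext [0.082 0.091 0.015] dir [-0.657  0.754]
yellow [262. 234.] 331 [0.4637 0.1309 0.0902] ext [0.009 0.01  0.024] dir [0.389 0.921]
```

The lever is fully over (29° past the handle). Next I'll go to the red grip.

Emit:
play_rows([
  [[0.0005, 0.003, 0], [0, 0, 0]],
  [[0, 0, 0.03], [0, 0, 0]],
  [[0, 0, 0.035], [0, 0, 0]],
  [[-0.0155, 0.025, 0], [0, 0, -0.161]],
  [[-0.0155, 0.025, 0], [0, 0, -0.161]],
  [[-0.0155, 0.025, 0], [0, 0, -0.161]],
  [[-0.0155, 0.026, 0], [0, 0, -0.161]],
  [[0, 0, 0], [0, 0, 0]],
  [[0, 0, 0], [0, 0, 0]],
], claw=-0.1)

```text
clock: 9.98
ee_pos: [0.4007, 0.2271, 0.1473]
eef_rot: [-179.9, 0.0, 131.2]
contact_force: [-0.1, -0.8, -0.3]
gripper_width: 0.548
grip_force: 0.0
```

```bash
sed -i 's/w4/w5/g' b.py; python3 b.py | grep -E 'red|yellow|orange|lever'; python3 -c "
import numpy as np
f=lambda t:np.array([.496-.145*np.sin(np.radians(t)),.1192+.145*np.cos(np.radians(t))])
b=[41-6*i for i in range(12)];print(np.round(np.diff([f(t) for t in b],axis=0),4).tolist())
b=[-25+6*i for i in range(15)];print(np.round(np.diff([f(t) for t in b],axis=0),4).tolist(), b,f(41),f(-25))"
```

```text
lever_tip 0.4 [244. 125. 270. 300.] 3303 [0.403 0.231 0.068] [0.466 0.27  0.071]
red [257. 191.] 2725 [0.4021 0.2316 0.0678] ext [0.08  0.089 0.014] dir [-0.645  0.764]
[[0.012, 0.0093], [0.0129, 0.008], [0.0136, 0.0067], [0.0143, 0.0052], [0.0147, 0.0037], [0.015, 0.0021], [0.0152, 0.0005], [0.0151, -0.0011], [0.0149, -0.0026], [0.0146, -0.0042], [0.0141, -0.0057]]
[[-0.0141, 0.0057], [-0.0146, 0.0042], [-0.0149, 0.0026], [-0.0151, 0.0011], [-0.0152, -0.0005], [-0.015, -0.0021], [-0.0147, -0.0037], [-0.0143, -0.0052], [-0.0136, -0.0067], [-0.0129, -0.008], [-0.012, -0.0093], [-0.0109, -0.0105], [-0.0098, -0.0116], [-0.0085, -0.0126]] [-25, -19, -13, -7, -1, 5, 11, 17, 23, 29, 35, 41, 47, 53, 59] [0.40087144 0.22863289] [0.55727965 0.25061463]
```

Emit:
play_rows([
  [[0, 0.001, -0.035], [0, 0, 0]],
  [[0, 0, -0.035], [0, 0, 0]],
  [[0, 0, -0.03], [0, 0, 0]],
  [[0, 0, 0], [0, 0, 0]],
  [[0.012, 0.0093, 0], [0, 0, -0.105]],
  [[0.0129, 0.008, 0], [0, 0, -0.105]],
  [[0.0136, 0.0067, 0], [0, 0, -0.105]],
  [[0.0143, 0.0052, 0], [0, 0, -0.105]],
  [[0.0147, 0.0037, 0], [0, 0, -0.105]],
  [[0.015, 0.0021, 0], [0, 0, -0.105]],
  [[0.0152, 0.0005, 0], [0, 0, -0.105]],
  [[0.0151, -0.0011, 0], [0, 0, -0.105]],
  [[0.0149, -0.0026, 0], [0, 0, -0.105]],
  [[0.0146, -0.0042, 0], [0, 0, -0.105]],
  [[0.0141, -0.0057, 0], [0, 0, -0.105]],
  [[0, 0, 0], [0, 0, 0]],
])

```text
clock: 12.48
ee_pos: [0.5589, 0.2508, 0.0496]
eef_rot: [179.9, -0.1, 64.9]
contact_force: [-0.4, -0.4, -0.4]
gripper_width: 0.549
grip_force: 0.0
```

```bash
sed -i 's/w5/w6/g' b.py; python3 b.py | grep -E 'red|yellow|orange|lever'
```

```text
red [228. 196.] 3899 [0.5567 0.2779 0.0679] ext [0.039 0.061 0.014] dir [0.327 0.945]
red [238. 286.] 1094 [0.5399 0.2296 0.0723] ext [0.046 0.067 0.103] dir [0.462 0.887]
```

The handle is at -19°. Now the loosening swing.

Emit:
play_rows([
  [[-0.0141, 0.0057, 0], [0, 0, 0.105]],
  [[-0.0146, 0.0042, 0], [0, 0, 0.105]],
  [[-0.0149, 0.0026, 0], [0, 0, 0.105]],
  [[-0.0151, 0.0011, 0], [0, 0, 0.105]],
  [[-0.0152, -0.0005, 0], [0, 0, 0.105]],
  [[-0.015, -0.0021, 0], [0, 0, 0.105]],
  [[-0.0147, -0.0037, 0], [0, 0, 0.105]],
  [[-0.0143, -0.0052, 0], [0, 0, 0.105]],
  [[-0.0136, -0.0067, 0], [0, 0, 0.105]],
  [[-0.0129, -0.008, 0], [0, 0, 0.105]],
  [[-0.012, -0.0093, 0], [0, 0, 0.105]],
  [[-0.0109, -0.0105, 0], [0, 0, 0.105]],
  [[-0.0098, -0.0116, 0], [0, 0, 0.105]],
  [[-0.0085, -0.0126, 0], [0, 0, 0.105]],
  [[0, 0, 0], [0, 0, 0]],
  [[0, 0, 0], [0, 0, 0]],
])

```text
clock: 14.98
ee_pos: [0.3726, 0.1945, 0.0483]
eef_rot: [179.9, 0.1, 149.1]
contact_force: [3.5, 1.1, 0.8]
gripper_width: 0.555
grip_force: 1.3
```

```bash
sed -i 's/w6/w7/g' b.py; python3 b.py | grep -E 'red|yellow|orange|lever'
```

```text
red [278. 200.] 3655 [0.3593 0.2183 0.0679] ext [0.052 0.049 0.014] dir [-0.803  0.596]
red [269. 286.] 1110 [0.3983 0.1893 0.0727] ext [0.069 0.044 0.103] dir [-0.894  0.448]
```

Emit:
play_rows([
  [[0.003, 0.005, 0], [0, 0, 0]],
  [[0, 0, 0.05], [0, 0, 0]],
  [[0, 0, 0.06], [0, 0, 0]],
  [[0, 0, 0.06], [0, 0, 0]],
  [[0.026, -0.035, 0], [0, 0, 0.16]],
  [[0.026, -0.035, 0], [0, 0, 0.16]],
  [[0.026, -0.035, 0], [0, 0, 0.16]],
  [[0.026, -0.035, 0], [0, 0, 0.16]],
  [[0.026, -0.036, 0], [0, 0, 0]],
  [[0, 0, 0], [0, 0, 0]],
  [[0, 0, 0], [0, 0, 0]],
])

```text
clock: 16.85
ee_pos: [0.5032, 0.0235, 0.2162]
eef_rot: [179.9, -0.2, -174.2]
contact_force: [-0.1, -0.1, 0.3]
gripper_width: 0.552
grip_force: 0.0
```

```bash
sed -i 's/w7/w8/g' b.py; python3 b.py | grep -E 'red|yellow|orange|lever|bar'
python3 - <<'E'
from h import *
im,d,W=cloud('side');cv2.imwrite('pics/side8.png',im)
im2,d2,W2=cloud('scene')
a=cv2.resize(cv2.imread('pics/w8.png'),(512,384));b=cv2.resize(im[130:250,160:320],(512,384),interpolation=cv2.INTER_CUBIC)
c=np.hstack([a,b]);cv2.imwrite('pics/c8.png',cv2.resize(c,(800,300)))
E
```

```text
lever_tip 0.63 [239. 153. 257. 229.] 1090 [0.504 0.019 0.116] [0.538 0.026 0.117]
lever_tip 0.61 [328. 149. 362. 196.] 615 [0.486 0.12  0.076] [0.505 0.127 0.094]
bar_grip 0.9 [240. 152. 258. 229.] 1171 [0.506 0.019 0.116] [0.539 0.027 0.117]
mark_red 0.5 [185. 207. 198. 224.] 163 [ 0.564 -0.05   0.033] [ 0.574 -0.044  0.035]
red [437.  83.] 2459 [0.3842 0.2037 0.0674] ext [0.093 0.079 0.019] dir [-0.791  0.612]
red [353. 184.] 27 [0.497  0.1357 0.0693] ext [0.006 0.006 0.003] dir [-0.631  0.776]
red [187. 217.] 104 [ 0.5653 -0.0502  0.041 ] ext [0.084 0.052 0.227] dir [-0.873  0.488]
orange [249. 185.] 259 [0.4994 0.0213 0.1153] ext [0.074 0.018 0.005] dir [-0.991 -0.137]
yellow [355. 157.] 79 [0.4649 0.1234 0.0942] ext [0.009 0.009 0.004] dir [-0.755 -0.656]
yellow [319. 195.] 17 [0.5196 0.1069 0.0436] ext [0.008 0.004 0.016] dir [-0.974  0.225]
```

View pics/c8.png

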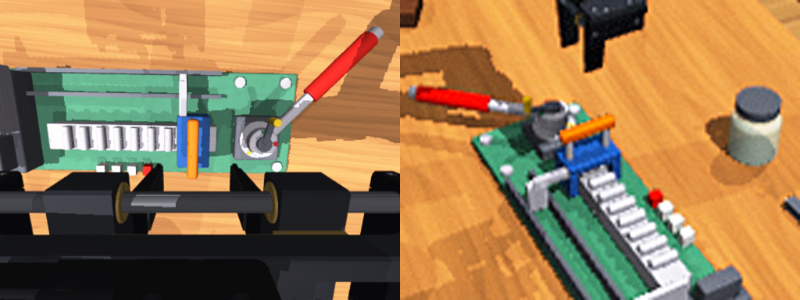

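The stripe now points to about 57° (0.99 rad) from tight, so the bolt is loose. The bar is at (0.5055, 0.0205) and the mark is 75 mm further along the rail. I'll grasp and lift.

Emit:
play_rows([
  [[0.002, -0.003, -0.035], [0, 0, 0]],
  [[0, 0, -0.035], [0, 0, 0]],
  [[0, 0, -0.035], [0, 0, 0]],
  [[0, 0, -0.022], [0, 0, 0]],
  [[0, 0, 0], [0, 0, 0]],
])

```text
clock: 18.08
ee_pos: [0.5049, 0.0201, 0.0886]
eef_rot: [180.0, -0.3, -174.2]
contact_force: [-0.0, -0.0, 1.2]
gripper_width: 0.549
grip_force: 0.0
```

Emit:
play_rows([
  [[0, 0, 0], [0, 0, 0]],
  [[0, 0, 0], [0, 0, 0]],
  [[0, 0, 0], [0, 0, 0]],
  [[0, 0, 0], [0, 0, 0]],
  [[0, 0, 0], [0, 0, 0]],
  [[0, 0, 0], [0, 0, 0]],
], claw=1, newtons=40)

```text
clock: 18.82
ee_pos: [0.5069, 0.0199, 0.0912]
eef_rot: [-180.0, 0.0, -174.2]
contact_force: [-0.9, -0.7, 2.8]
gripper_width: 0.145
grip_force: 40.0
```

Emit:
play_rows([
  [[0, 0, 0.006], [0, 0, 0]],
  [[0, 0, 0.006], [0, 0, 0]],
  [[0, 0, 0.006], [0, 0, 0]],
  [[0, 0, 0], [0, 0, 0]],
  [[0, 0, 0], [0, 0, 0]],
])

```text
clock: 19.45
ee_pos: [0.5067, 0.0199, 0.1081]
eef_rot: [-180.0, 0.0, -174.2]
contact_force: [5.3, -1.9, -7.5]
gripper_width: 0.149
grip_force: 40.0
```

The bar is gripped and lifted 17 mm, with the spring force visible. Now the slide.

Emit:
play_rows([
  [[0.0012, -0.0124, 0], [0, 0, 0]],
  [[0.0012, -0.0124, 0], [0, 0, 0]],
  [[0.0012, -0.0124, 0], [0, 0, 0]],
  [[0.0012, -0.0124, 0], [0, 0, 0]],
  [[0.0013, -0.0125, 0], [0, 0, 0]],
  [[0.0013, -0.0125, 0], [0, 0, 0]],
  [[0, 0, 0], [0, 0, 0]],
  [[0, 0, 0], [0, 0, 0]],
])

```text
clock: 20.45
ee_pos: [0.5131, -0.0553, 0.1082]
eef_rot: [-180.0, -0.1, -174.2]
contact_force: [-0.1, -2.0, -7.4]
gripper_width: 0.149
grip_force: 40.0
```

Run:
```python
from h import *
for n in ['side','scene']:
    im,d,W=cloud(n)
    if n=='side': cv2.imwrite('pics/side9.png',cv2.resize(im[130:280,160:360],(800,600),interpolation=cv2.INTER_CUBIC))
    for q in ['bar_grip','mark_red','pointer']:
        for g in regions_of(q,n)[:1]:
            m=g['pixels']&np.isfinite(W[...,0]);print(n,q,round(g['conf'],2),np.round(np.median(W[m],0),3))
```

```text
side bar_grip 0.59 [0.431 0.171 0.067]
side mark_red 0.24 [0.492 0.105 0.043]
side pointer 0.91 [ 0.489 -0.069  0.072]
scene bar_grip 0.74 [0.517 0.132 0.04 ]
scene pointer 0.79 [ 0.533 -0.048  0.07 ]
```

View pics/side9.png

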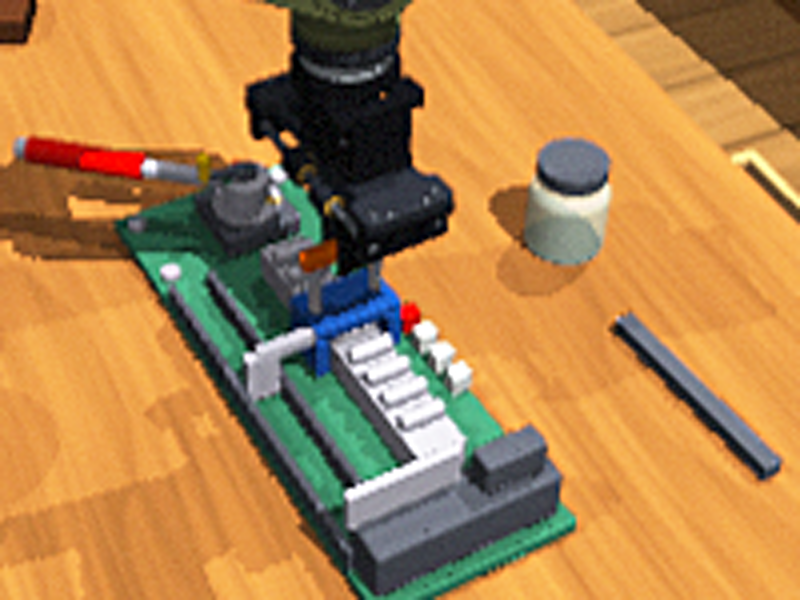

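The carriage is next to the red tab at (410,318) and the bar is still held. I'll lower the bar and let go.

Emit:
play_rows([
  [[0, 0, -0.006], [0, 0, 0]],
  [[0, 0, -0.006], [0, 0, 0]],
  [[0, 0, -0.005], [0, 0, 0]],
  [[0, 0, 0], [0, 0, 0]],
  [[0, 0, 0], [0, 0, 0]],
])

```text
clock: 21.48
ee_pos: [0.5131, -0.0544, 0.0915]
eef_rot: [180.0, -0.1, -174.2]
contact_force: [-5.4, -2.4, -5.7]
gripper_width: 0.14
grip_force: 40.0
```

Emit:
play_rows([
  [[0, 0, 0], [0, 0, 0]],
  [[0, 0, 0], [0, 0, 0]],
  [[0, 0, 0], [0, 0, 0]],
  [[0, 0, 0], [0, 0, 0]],
  [[0, 0, 0.03], [0, 0, 0]],
  [[0, 0, 0.04], [0, 0, 0]],
  [[0, 0, 0.05], [0, 0, 0]],
  [[0, 0, 0], [0, 0, 0]],
  [[0, 0, 0], [0, 0, 0]],
], claw=-0.1)

```text
clock: 22.6
ee_pos: [0.5138, -0.0545, 0.2114]
eef_rot: [180.0, 0.0, -174.2]
contact_force: [-0.6, 0.3, -1.2]
gripper_width: 0.551
grip_force: 0.0
```

```bash
sed -i 's/w8/w10/g' b.py; python3 b.py | grep -E 'red|orange|bar|yellow'
```

```text
bar_grip 0.68 [245. 145. 262. 227.] 1122 [ 0.509 -0.055  0.116] [ 0.544 -0.048  0.117]
red [492. 100.] 1183 [0.4064 0.1839 0.0662] ext [0.06  0.038 0.018] dir [-0.865  0.502]
red [427. 182.] 28 [0.497  0.1357 0.0692] ext [0.006 0.007 0.003] dir [-0.211  0.977]
orange [255. 179.] 202 [ 0.5036 -0.0522  0.1151] ext [0.073 0.018 0.006] dir [-0.987 -0.158]
yellow [437. 155.] 81 [0.4652 0.1233 0.0944] ext [0.009 0.01  0.003] dir [-0.921 -0.389]
yellow [386. 193.] 20 [0.5193 0.1072 0.0426] ext [0.009 0.005 0.003] dir [-0.938  0.347]
```

View pics/w10.png

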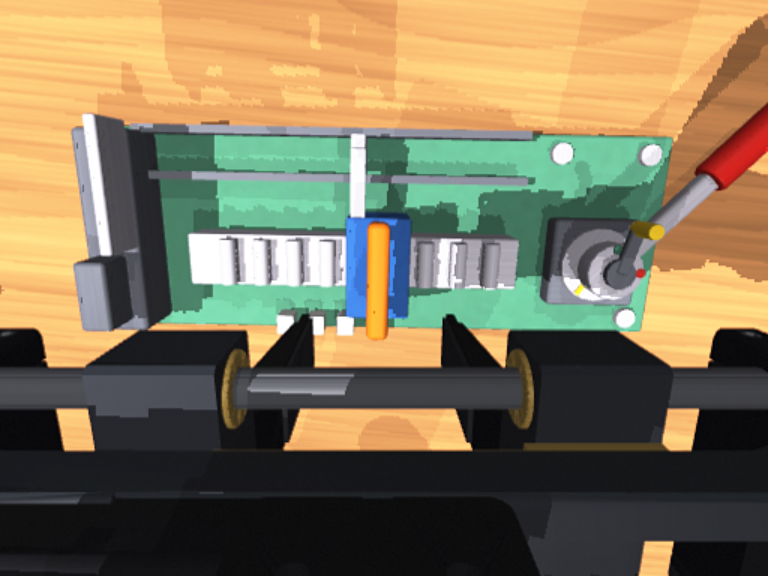

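The bar is down (top at 0.116 m, as at the start) and stands over the red tab, at (378,325), one pitch from the white tab at (345,325). The gripper is clear, so I'll hand in.

```bash
python3 -c "
from bench import r
print(r.job_done())"
```

```text
the job is handed in; nothing more can be done
None
```

I handed the job in at about 23 s of the 64 s allowed: lever thrown fully to loosening, bolt loosened by about 0.99 rad, carriage moved three notches to the red mark, release bar down in the notch (all read from camera images; the hand-in returned no verdict).

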